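# Lock the bayonet cap on a clay extruder

### The job

Close the clay extruder with its red cap: lower the cap into the upright barrel with its two lugs passing down through the two slots until the cap's disc rests flat on the rim, then turn it about 60 degrees clockwise (seen from above) so that the lugs lock under the rim, and let go. Leave the bigger blue cap and the plaster mould where they are.

Things in the scene. Friction and masses are not known exactly. Their poses are not given: they have to be found in the camera images.
- red_cap_center (a point): Centre of the loose upright red cap (0.2 to 0.4 kg, 62 mm high), on its axis 31 mm above its underside. Hub 46 mm wide with two lugs at the bottom along +x and -x (14 mm wide, 8 high, tips 46 mm from the axis); red disc 76 mm wide, 20 to 26 mm up; above it a red bar handle along x: 60 mm long, 14 thick (y), 36 tall, to be gripped across y. A half turn is the same.
- mouth (a point): Centre of the fixed barrel's mouth, on top of its rim, 120 mm up. Barrel 116 mm wide, red band; low housing at +y. Rim: flange 8 mm thick, hole 60 mm wide, slots 40 mm wide along +x and -x to the edge; 106 mm wide and 38 deep inside. Cap fully down: red_cap_center 11 mm above this point, lugs 4 mm below the flange. It turns -60 deg about z to the red marks, stop at -72; the other way stop at +20.
- blue_cap_center (a point): Centre of the blue cap, a bystander: the same build and height as the red one but blue and bigger (disc 100 mm wide, lug tips 62 mm from the axis); it is for another barrel and does not fit. On its axis, 31 mm above its underside; x along its lugs and handle.
- mould_center (a point): Centre of a loose white plaster mould half, a bystander: block 100 mm (x) by 190 mm (y) by 55 mm high with a clay-brown inlay on top, lying on the table. The point is 27.5 mm above its underside.
Mind the look-alikes: they are no part of the job. Leave any purple look-alike of the part that bears red_cap_center alone. Leave any yellow look-alike of the part that bears mouth alone.

How it is judged:
By the outcome, as a careful person would: the job done as asked, in the order asked, and still so for the second after the job is handed in, with the robot touching nothing.
It also fails if it takes over 48 s, if anything falls off the work surface, if the arm or the gripper's body presses on something with over 40 N, if the wrist force passes 120 N, or if a joint passes its speed limit or range.

### The arm

A 6-joint arm with a two-finger parallel gripper is mounted at the origin on the work surface. World frame = base frame: x ahead of the robot, y to its left, z up, the work surface at z = 0. Lengths are in m, angles in rad, forces in N, time in s.
With the tool pointing down it reaches from about 0.25 to 0.775 m from the base axis. Payload 8.9 kg.
Tool frame: the origin (TCP) lies midway between the tips of the shut fingers; the grasp point (between the pads) lies 19 mm behind it (robot.hold_point_z is the distance from the TCP to the grasp point, in m); z points along the fingers, y is the line along which they close (so a half turn about z gives the same grasp; the last joint's range is limited). The gripper opens to 85 mm and grips with 20 to 120 N. Pads are 22 mm wide; open, the fingers measure 114 mm over their backs; the gripper's body (76 mm by 85 mm) begins 54 mm behind the grasp point. The pads swing forward as they close: fully open they stand 13 mm farther back than shut.
Start: joints at [1.209, 0.291, -0.153, 1.127, 0, 1.431], TCP at [0.116, 0.512, 0.231] pointing down, gripper open.
Joint ranges: [-2.52, 2.52], [-0.91, 1.74], [-1.3, 1.37], [-1.96, 2.02], [-1.52, 1.47], [-3.14, 3.14]. Speed limits (rad/s): [2.22, 2.22, 2.79, 3.14, 3.14, 3.14].

### API

Orientations are given as a unit quaternion [w, x, y, z].
In Python, from bench import monitor, camera, hand_in, robot gives the robot as it stands.
- The arm moves only by the tool play_rows, never from a script. Its argument "series" is one flat list of numbers, 7 for each row, row after row: the finger opening in mm, from 0 to 85.4, then the shift along the tool's x, y, z in mm, then the turn, a rotation vector about the tool's x, y, z in degrees. In form: [fingers, tx, ty, tz, wx, wy, wz, fingers, tx, ty, tz, wx, wy, wz, ...]. A call has 1 to 5 rows; each row is the pose to reach, as a shift and turn from the pose commanded when the call began, along the tool's axes at that moment; what a row does not reach only later rows make up. A row lasts 1/12 s, in which the tool goes at most 41.7 mm and 7.16 degrees, less where a joint would pass 70% of its speed; a pose out of reach is approached as far as the arm can. A call with a gripper value outside its range is refused whole. The fingers move at their own pace and stop on an object; "squeeze" is the grip in N (left out, the last holds). Time passes only in rows, so rows that repeat a pose let the fingers close. It gives the time, the measured TCP pose, the force, the opening and the grip force at its end, in the units of the state.
- monitor.sense(): the state, without advancing time (a new reading comes with each control period).
- camera(name): name is "side" or "top"; returns a dict with "frame" (384x512x3 uint8, red, green, blue), "K" (3x3 intrinsics, pixels), "k1" (the pictures are not rectified: a ray, as slopes to the right and down, at radius r is drawn at 1 + k1 r^2 times it, then the intrinsics apply), "position" and "orientation" of the camera in the world. Camera axes: x right, y up, looking along -z (the intrinsics and any distortion apply to the point x, -y, -z); pixel columns grow to the right and rows downward; lengths in m; the calibration is good to about 2 mm. A picture is of the moment at which its call begins. There is no depth.
- hand_in(): hands the job in; it is judged then, once.
The state is a dict: "time": time; "qpos": joint angles; "joint_velocities": joint speeds; "tau": joint torques, N m; "position": TCP position; "tcp_rot": TCP orientation; "contact_force": force on the tool from outside, world axes, zero at the start; "moment": the same for the moment, N m; "gripper_width": opening from 0.0 (shut) to 1.0 (fully open); "grip_force": force on a finger pad.
Only numpy, scipy, OpenCV 4.12 (cv2) and the standard library are available. Lean on these libraries where they do the work, as an engineer would, in place of code of your own. Each camera call takes 0.05 s, during which the arm holds its last target. There are 200 camera calls.

## Working session

There is one attempt and no reset: what is moved stays moved. The work goes in short steps, Python scripts to look and compute and a tool call to move; the robot and the scene stay as the last step left them, time stands still between calls to the robot, and variables do not carry over. Pictures are saved under pics/ and viewed, at most 10 in all, crops included, and the job is handed in when it is done.

Besides the shell and the picture viewer there is one more tool, called as a command line: name --argument value ..., lists and objects as JSON in quotes. play_rows: Moves the arm, as the interface text tells. Its arguments: {"type":"object","properties":{"series":{"type":"array"},"squeeze":{"type":"number"}},"required":["series"]}

```bash
mkdir -p pics; ls; cat > h.py <<'E'
import numpy as np, cv2
from scipy.spatial.transform import Rotation as R
from bench import monitor, camera, hand_in, robot
def rot(q): return R.from_quat([q[1],q[2],q[3],q[0]]).as_matrix()
def ray(c,u,v):
    K=np.array(c["K"]); d=np.array([c["k1"],0,0,0,0],float)
    n=cv2.undistortPoints(np.array([[[u,v]]],float),K,d)[0,0]
    return np.array(c["position"]), rot(c["orientation"])@np.array([n[0],-n[1],-1])
def onz(c,u,v,z):
    p,d=ray(c,u,v); return p+d*(z-p[2])/d[2]
def proj(c,X):
    x=rot(c["orientation"]).T@(np.array(X)-c["position"]); 
    return cv2.projectPoints(np.array([[x[0],-x[1],-x[2]]]),np.zeros(3),np.zeros(3),np.array(c["K"]),np.array([c["k1"],0,0,0,0],float))[0][0,0]
def save(c,n): cv2.imwrite("pics/"+n,c["frame"][:,:,::-1])
E
python3 - <<'E'
from h import *
for n in("top","side"):
    c=camera(n); save(c,n+"0.png"); print(n,c["position"],c["orientation"],c["K"],c["k1"])
print(monitor.sense())
E
```

```text
pics
top [ 0.38017341 -0.02317838  0.78393297] [-0.65559707 -0.08300718  0.09000641  0.74511821] [[367.07789183   0.         257.2681449 ]
 [  0.         367.07789183 189.01722233]
 [  0.           0.           1.        ]] -0.09166050742376768
side [ 0.34241389 -0.56979088  0.62697485] [ 0.90165928  0.38865839 -0.06774206 -0.17710507] [[388.78649858   0.         267.2413881 ]
 [  0.         388.78649858 190.33156523]
 [  0.           0.           1.        ]] -0.11800252902428836
{'time': 0.1, 'qpos': array([ 1.20870725e+00,  2.91214096e-01, -1.54041888e-01,  1.12667981e+00,
        8.48325915e-06,  1.43148142e+00]), 'joint_velocities': array([ 0.00186039, -0.00059513,  0.00094644,  0.00018312,  0.00028617,
        0.00139383]), 'tau': array([ 1.85553290e-03, -5.37974846e+01,  3.31919253e+01,  9.31566028e-03,
       -2.02752126e-04,  4.56960933e-06]), 'position': array([0.11585709, 0.51166824, 0.23079818]), 'tcp_rot': array([-1.45450498e-04,  1.11156880e-01,  9.93802709e-01, -5.50869191e-04]), 'contact_force': array([ 0.55361889, -0.90344193,  0.22856978]), 'moment': array([-0.00394625, -0.00765732,  0.00177325]), 'grip_force': 0.0, 'gripper_width': 1.0032851069952697}
```

View pics/top0.png

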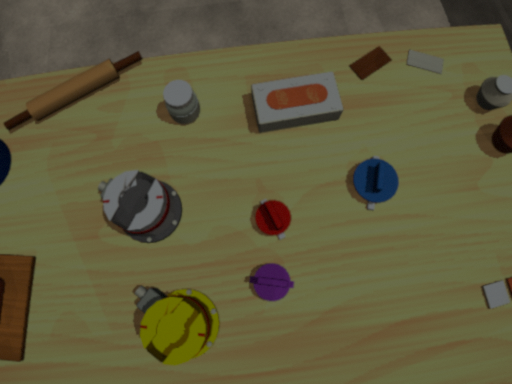

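View pics/side0.png

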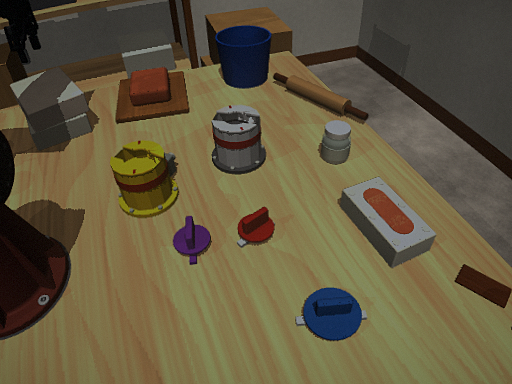

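The top view shows the red cap at about (273,217), the grey barrel's mouth at about (136,203) and the blue cap at (376,180). The purple and yellow look-alikes are below. The side view has the red cap at (256,226) and the barrel at (238,138).

```bash
python3 - <<'E'
from h import *
t=camera("top"); s=camera("side")
f=t["frame"]; g=s["frame"]
def up(im,x,y,w,h,k): return cv2.resize(im[y:y+h,x:x+w],None,fx=k,fy=k,interpolation=cv2.INTER_CUBIC)
a=np.hstack([up(f,90,155,100,100,4),up(f,240,185,66,66,6.0606)[:400,:400]])
b=up(g,195,90,133,80,6)[:,:800]
cv2.imwrite("pics/crop1.png",np.clip(a[:,:,::-1]*1.6,0,255)); 
for n,c in(("top",t),("side",s)):
    im=c["frame"].astype(int); m=((im[...,0]>90)&(im[...,1]<50)&(im[...,2]<60)).astype(np.uint8)
    k,l,st,ce=cv2.connectedComponentsWithStats(m)
    for i in range(1,k):
        if st[i,4]>3: print(n,st[i],ce[i])
E
```

```text
top [303  87   4   2   5] [304.6  87.4]
top [318  86   8  14  41] [321.3902439  92.7804878]
top [296  88  13  16  63] [302.17460317  95.38095238]
top [285  90   5   2   6] [287.          90.33333333]
top [291  91   5   4   6] [292.83333333  92.66666667]
top [271  96   6   6  10] [273.5  98.8]
top [273 103   6   4  12] [275.         104.58333333]
top [157 196   4   2   5] [158.8 196.8]
top [256 200  35  35 495] [275.60808081 216.6       ]
top [510 279   2   7  12] [510.58333333 281.58333333]
side [130  67  37  28 465] [149.86236559  81.82580645]
side [240 127   3   3   5] [241.2 128. ]
side [138 141   2   3   4] [138.25 142.25]
side [387 197  10  10  10] [391.5 201.5]
side [238 207  36  34 526] [256.67680608 227.11026616]
side [376 210   5   6   6] [378.16666667 212.5       ]
side [403 215   4   3   4] [404.5  215.75]
side [410 221   3   4   4] [411.  222.5]
side [409 226   5   7  11] [411.27272727 229.18181818]
side [402 233   4   1   4] [403.5 233. ][ WARN:0@0.908] global loadsave.cpp:1063 imwrite_ Unsupported depth image for selected encoder is fallbacked to CV_8U.
```

View pics/crop1.png

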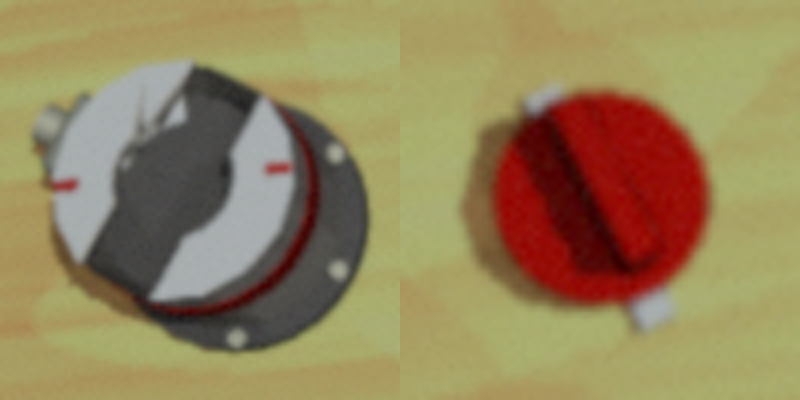

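The crop shows the barrel slot running from upper right (227,100) to lower left (116,281), with red marks at (65,185) and (279,168). The red cap's disc is centred at (602,197) in its half, with lugs at (545,98) and (653,308).

```bash
cat > m.py <<'E'
from h import *
t=camera("top"); s=camera("side")
B=lambda x,y:(90+x/4-.375,155+y/4-.375)
C=lambda x,y:(240+(x-400)/6.06-.4,185+y/6.06-.4)
P=[onz(t,*B(*q),.12) for q in((192,65),(262,97),(150,300),(82,262))]
a=(P[0]+P[1])/2;b=(P[2]+P[3])/2
print("slot",np.array(P)[:,:2].round(4).tolist(),(a+b)/2,np.degrees(np.arctan2(*(a-b)[1::-1])), np.linalg.norm(a-b))
for e in((P[0],P[3]),(P[1],P[2])): d=e[0]-e[1]; print(np.degrees(np.arctan2(d[1],d[0])))
M=[onz(t,*B(*q),.12) for q in((65,185),(279,168))]; d=M[0]-M[1]
print("marks",(M[0]+M[1])/2,np.degrees(np.arctan2(d[1],d[0])),np.linalg.norm(d))
c=onz(t,*C(602,197),.024); print("disc",c)
L=[onz(t,*C(*q),.008) for q in((545,98),(653,308))]; d=L[0]-L[1]
print("lugs",(L[0]+L[1])/2,np.degrees(np.arctan2(d[1],d[0])),np.linalg.norm(d))
H=[onz(t,*C(*q),.062) for q in((565,115),(645,262))]; d=H[0]-H[1]
print("handle",(H[0]+H[1])/2,np.degrees(np.arctan2(d[1],d[0])),np.linalg.norm(d))
# side: red mask extents of the disc
im=s["frame"].astype(int); m=((im[...,0]>70)&(im[...,1]<50)&(im[...,2]<60)).astype(np.uint8)
k,l,st,ce=cv2.connectedComponentsWithStats(m); i=l[228,256]; print("side red",st[i])
x,y,w,h=st[i][:4]
p,d=ray(s,x+w/2-.5,y+h-17); print("side pred disc px",proj(s,[c[0],c[1],.023]),"mask cx",x+w/2-.5)
mo=(a+b)/2; print("side mouth px",proj(s,mo))
q=np.asarray(monitor.sense()["tcp_rot"]);print(rot(q).round(4))
cv2.imwrite("pics/crop2.png",np.clip(cv2.resize(s["frame"][95:245,200:300],None,fx=4,fy=4,interpolation=2)[:,:,::-1]*1.5,0,255).astype(np.uint8))
E
python3 m.py
```

```text
slot [[0.6104, 0.1818], [0.59, 0.1489], [0.4998, 0.2069], [0.5215, 0.2384]] [0.5554319  0.19400261 0.12      ] -32.61366404313706 0.10628941924389329
-32.48409876327447
-32.74092004377797
marks [0.55689817 0.19416287 0.12      ] 87.32565186261199 0.10254076248096644
disc [ 0.50515697 -0.06786103  0.024     ]
lugs [ 0.50621436 -0.06731592  0.008     ] 19.217904386853846 0.0838613784116657
handle [ 0.50177489 -0.06691943  0.062     ] 20.493409850175908 0.05539982424420964
side red [     0      0    512    384 194933]
side pred disc px [254.42884321 227.11660555] mask cx 255.5
side mouth px [234.25009424 117.10308728]
[[-9.753e-01  2.210e-01 -2.000e-04]
 [ 2.210e-01  9.753e-01 -4.000e-04]
 [ 1.000e-04 -4.000e-04 -1.000e+00]]
```

View pics/crop2.png

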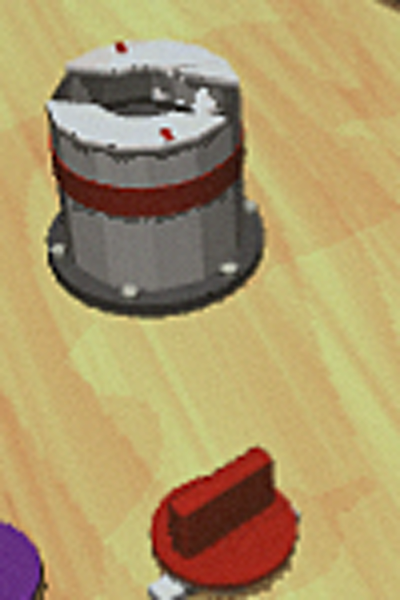

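Side view: barrel marks at (121,47) and (167,134), cap disc centre at about (225,530). Both lie about 1.6 px to the right of where the top view predicts. That is a calibration offset, so I'll add about 1.5 mm in x. The cap's lugs point along about 20°, the slot along about −32.5°. Moving now.

play_rows --series '[50,-509,-478,31,0,0,-33,50,-509,-478,31,0,0,-33,50,-509,-478,31,0,0,-33,50,-509,-478,31,0,0,-33,50,-509,-478,31,0,0,-33]' --squeeze 60

```text
time: 0.72
position: [0.2208, 0.3577, 0.2232]
tcp_rot: [0.0, -0.168, 0.986, 0.0]
contact_force: [0.7, 0.8, 0.3]
gripper_width: 0.587
grip_force: 0.0
```

```bash
cat > go.py <<'E'
import sys; from h import *
# go.py x y z yaw(tool y, deg): shift & turn (tool axes) from measured pose
x,y,z,w=map(float,sys.argv[1:5]); st=monitor.sense(); r=rot(st["tcp_rot"])
T=np.column_stack([np.cross([np.cos(np.radians(w)),np.sin(np.radians(w)),0],[0,0,-1]),[np.cos(np.radians(w)),np.sin(np.radians(w)),0],[0,0,-1]])
print("t",round(st["time"],2),"pos",st["position"].round(4),"yaw",np.degrees(np.arctan2(r[1,1],r[0,1])).round(1),"F",st["contact_force"].round(1),"M",st["moment"].round(2),"w",round(st["gripper_width"]*85.4,1),"gf",round(float(st["grip_force"]),1))
print("shift mm",(1000*r.T@(np.array([x,y,z])-st["position"])).round(1),"turn",np.degrees(R.from_matrix(r.T@T).as_rotvec()).round(1))
E
python3 go.py .507 -.067 .2 110
```

```text
t 0.72 pos [0.2208 0.3577 0.2232] yaw 109.3 F [0.7 0.8 0.3] M [ 0.06 -0.06  0.02] w 50.1 gf 0.0
shift mm [-129.4 -495.5   23.2] turn [-0.   0.  -0.7]
```

play_rows --series '[50,-129,-495,23,0,0,-1,50,-129,-495,23,0,0,-1,50,-129,-495,23,0,0,-1,50,-129,-495,23,0,0,-1,50,-129,-495,23,0,0,-1]'

```text
time: 1.13
position: [0.3362, 0.1841, 0.2141]
tcp_rot: [0.0, -0.174, 0.985, 0.0]
contact_force: [1.2, 2.1, 0.1]
gripper_width: 0.589
grip_force: 0.0
```

```bash
python3 go.py .507 -.067 .2 110
```

```text
t 1.13 pos [0.3362 0.1841 0.2141] yaw 110.0 F [1.2 2.1 0.1] M [ 0.08 -0.07 -0.02] w 50.3 gf 0.0
shift mm [ -74.5 -294.4   14.2] turn [0. 0. 0.]
```

play_rows --series '[50,-74,-294,14,0,0,0,50,-74,-294,14,0,0,0,50,-74,-294,14,0,0,0,50,-74,-294,14,0,0,0,50,-74,-294,14,0,0,0]'

```text
time: 1.55
position: [0.4531, 0.0115, 0.2044]
tcp_rot: [0.0, -0.173, 0.985, -0.0]
contact_force: [1.1, 1.7, 0.1]
gripper_width: 0.586
grip_force: 0.0
```

```bash
python3 go.py .507 -.067 .2 110
```

```text
t 1.55 pos [0.4531 0.0115 0.2044] yaw 110.0 F [1.1 1.7 0.1] M [ 0.07 -0.08 -0.  ] w 50.0 gf 0.0
shift mm [-23.9 -92.2   4.4] turn [-0.  0. -0.]
```

play_rows --series '[50,-24,-92,4,0,0,0,50,-24,-92,4,0,0,0,50,-24,-92,64,0,0,0,50,-24,-92,104,0,0,0,50,-24,-92,104,0,0,0]'

```text
time: 1.97
position: [0.5045, -0.0653, 0.0961]
tcp_rot: [-0.002, -0.173, 0.985, 0.001]
contact_force: [-0.8, 1.6, 0.2]
gripper_width: 0.589
grip_force: 0.0
```

```bash
python3 go.py .507 -.067 .034 110; python3 -c "
from h import *
c=camera('side');cv2.imwrite('pics/g1.png',cv2.resize(c['frame'][120:280,170:340],None,fx=3,fy=3)[:,:,::-1])"
```

```text
t 1.97 pos [ 0.5045 -0.0653  0.0961] yaw 109.9 F [-0.8  1.6  0.2] M [-0.02  0.13  0.06] w 50.3 gf 0.0
shift mm [-2.  -2.7 62.1] turn [ 0.1 -0.2 -0.1]
```

View pics/g1.png

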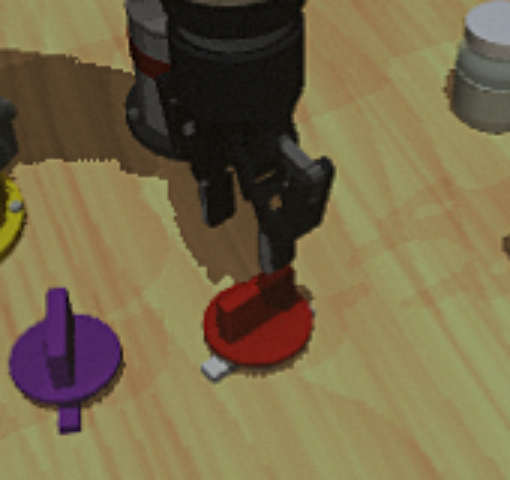

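The picture shows the open fingers straddling the handle, with tips near (215,215) and (275,265) in the crop. Going down.

play_rows --series '[50,-2,-2,30,0,0,0,50,-2,-2,50,0,0,0,50,-2,-2,50,0,0,0,50,-2,-2,50,0,0,0,50,-2,-2,50,0,0,0]'

```text
time: 2.43
position: [0.5098, -0.0659, 0.0519]
tcp_rot: [0.001, -0.174, 0.985, -0.0]
contact_force: [0.1, 1.4, 0.3]
gripper_width: 0.587
grip_force: 0.0
```

```bash
python3 go.py .507 -.067 .034 110
```

```text
t 2.43 pos [ 0.5098 -0.0659  0.0519] yaw 110.0 F [0.1 1.4 0.3] M [-0.03 -0.01 -0.01] w 50.1 gf 0.0
shift mm [ 3.  -0.1 17.9] turn [-0.1  0.1  0. ]
```

play_rows --series '[50,3,0,9,0,0,0,50,3,0,18,0,0,0,50,3,0,18,0,0,0,8,3,0,18,0,0,0,8,3,0,18,0,0,0]' --squeeze 60

```text
time: 2.85
position: [0.5061, -0.0668, 0.0324]
tcp_rot: [0.0, -0.174, 0.985, 0.0]
contact_force: [0.2, -0.5, -0.0]
gripper_width: 0.31
grip_force: 0.0
```

play_rows --series '[8,0,0,0,0,0,0,8,0,0,0,0,0,0,8,0,0,0,0,0,0,8,0,0,0,0,0,0,8,0,0,0,0,0,0]'

```text
time: 3.27
position: [0.5064, -0.067, 0.0326]
tcp_rot: [0.0, -0.174, 0.985, -0.0]
contact_force: [0.6, -1.1, 2.0]
gripper_width: 0.153
grip_force: 62.4
```

```bash
python3 go.py .507 -.067 .234 57.5
```

```text
t 3.27 pos [ 0.5064 -0.067   0.0326] yaw 110.0 F [ 0.6 -1.1  2. ] M [-0.16 -0.1  -0.01] w 13.1 gf 62.4
shift mm [  -0.7   -0.3 -201.4] turn [-0.   0.  52.5]
```

Gripped at 13 mm with 62 N. Lifting straight up.

play_rows --series '[8,0,0,-15,0,0,0,8,0,0,-50,0,0,0,8,0,0,-90,0,0,0,8,0,0,-130,0,0,0,8,0,0,-170,0,0,0]'

```text
time: 3.68
position: [0.5051, -0.0665, 0.2038]
tcp_rot: [-0.001, -0.174, 0.985, 0.0]
contact_force: [0.9, -0.3, -3.7]
gripper_width: 0.153
grip_force: 61.7
```

```bash
python3 go.py .5575 .194 .21 57.5
```

```text
t 3.68 pos [ 0.5051 -0.0665  0.2038] yaw 110.0 F [ 0.9 -0.3 -3.7] M [-0.03 -0.21  0.03] w 13.0 gf 61.7
shift mm [-138.3  226.8   -6.1] turn [ 0.  -0.1 52.5]
```

play_rows --series '[8,-12,20,-6,0,0,7,8,-28,46,-6,0,0,14,8,-46,76,-6,0,0,21,8,-66,108,-6,0,0,28,8,-86,140,-6,0,0,35]'

```text
time: 4.1
position: [0.538, 0.0922, 0.2081]
tcp_rot: [-0.0, 0.125, 0.992, -0.0]
contact_force: [0.4, -0.3, -2.4]
gripper_width: 0.146
grip_force: 61.7
```

```bash
python3 go.py .5575 .194 .21 57.5
```

```text
t 4.1 pos [0.538  0.0922 0.2081] yaw 75.7 F [ 0.4 -0.3 -2.4] M [-0.02 -0.13  0.03] w 12.5 gf 61.7
shift mm [  6.3 103.5  -1.9] turn [-0.  -0.  18.2]
```

play_rows --series '[8,2,33,-2,0,0,6,8,4,66,-2,0,0,12,8,6,92,-2,0,0,18,8,6,103,-2,0,0,18,8,6,103,-2,0,0,18]'

```text
time: 4.52
position: [0.5571, 0.1945, 0.2096]
tcp_rot: [-0.001, 0.273, 0.962, 0.0]
contact_force: [-0.1, 0.0, -2.2]
gripper_width: 0.151
grip_force: 61.6
```

```bash
python3 go.py .5575 .194 .16 57.5; python3 -c "
from h import *
c=camera('side');a=cv2.resize(c['frame'][60:180,180:300],None,fx=4,fy=4)
t=camera('top');b=cv2.resize(t['frame'][150:250,90:170],None,fx=4,fy=4);b=cv2.copyMakeBorder(b,0,80,0,0,0)
cv2.imwrite('pics/g2.png',np.clip(np.hstack([a,b])[:,:,::-1]*1.5,0,255).astype(np.uint8))"
```

```text
t 4.52 pos [0.5571 0.1945 0.2096] yaw 58.3 F [-0.1  0.  -2.2] M [-0.04 -0.01 -0.  ] w 12.9 gf 61.6
shift mm [-0.6 -0.2 49.6] turn [-0.  -0.1  0.8]
```

View pics/g2.png

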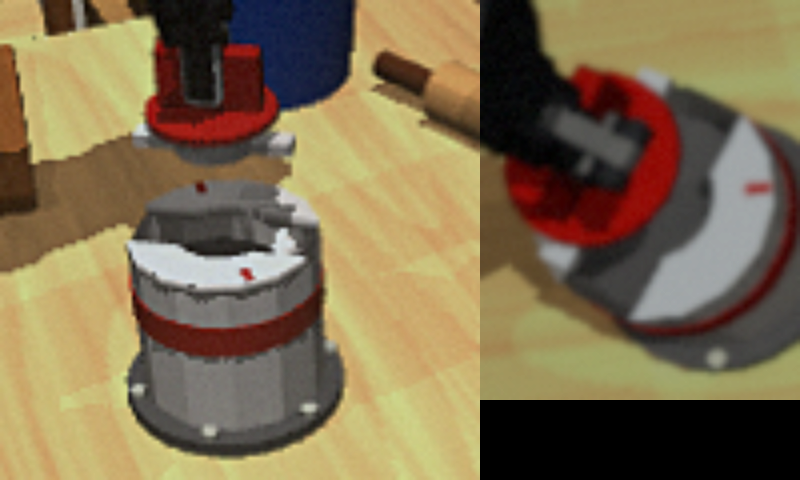

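The picture shows the cap hanging level above the mouth, lugs along the slot. In the side half the disc is centred near (212,115), and in the top half near (594,155). I'll check its offset from the mouth.

```bash
python3 - <<'E'
from h import *
s=camera("side");t=camera("top")
zc=.2096-.0326+.024
print("side disc", onz(s,180+212/4-.4,60+115/4-.4,zc), "top disc",onz(t,90+(594-480)/4-.4,150+155/4-.4,zc))
m=[onz(s,200+x/4-.4,95+y/4-.4,.12) for x,y in((121,47),(167,134))]
print("side mouth",(m[0]+m[1])/2)
L=[onz(t,90+(x-480)/4-.4,150+y/4-.4,zc-.02) for x,y in((655,82),(557,255))];d=L[0]-L[1]
print("lug ang",np.degrees(np.arctan2(d[1],d[0])),(L[0]+L[1])/2)
E
```

```text
side disc [0.55477657 0.18558045 0.201     ] top disc [0.55621694 0.19116632 0.201     ]
side mouth [0.55832144 0.19424076 0.12      ]
lug ang -32.71610996168738 [0.55602783 0.19329061 0.181     ]
```

The offset is within 2–3 mm, so I'll nudge by +1.5 mm in x and lower.

play_rows --series '[8,-1,1,15,0,0,1,8,-1,1,30,0,0,1,8,-1,1,40,0,0,1,8,-1,1,48,0,0,1,8,-1,1,52,0,0,1]'

```text
time: 5.13
position: [0.5583, 0.1917, 0.1573]
tcp_rot: [-0.001, 0.284, 0.959, -0.0]
contact_force: [-0.6, 0.3, -3.0]
gripper_width: 0.152
grip_force: 61.7
```

```bash
python3 go.py .559 .195 .134 57.5
```

```text
t 5.13 pos [0.5583 0.1917 0.1573] yaw 57.0 F [-0.6  0.3 -3. ] M [-0.01  0.    0.06] w 13.0 gf 61.7
shift mm [ 1.2  3.2 23.3] turn [-0.1 -0.1 -0.5]
```

play_rows --series '[8,1,3,2,0,0,0,8,1,3,6,0,0,0,8,1,3,10,0,0,0,8,1,3,14,0,0,0,8,1,3,17,0,0,0]'

```text
time: 5.55
position: [0.5596, 0.1957, 0.141]
tcp_rot: [0.0, 0.283, 0.959, 0.0]
contact_force: [-0.8, 0.1, -3.2]
gripper_width: 0.15
grip_force: 61.7
```

```bash
python3 go.py .559 .195 .134 57.5
```

```text
t 5.55 pos [0.5596 0.1957 0.141 ] yaw 57.1 F [-0.8  0.1 -3.2] M [ 0.01  0.03 -0.01] w 12.8 gf 61.7
shift mm [ 0.1 -0.9  7. ] turn [ 0.   0.  -0.4]
```

Underside is about 12 mm below the rim top with no contact. Going on slowly until it touches.

play_rows --series '[8,0,-1,2,0,0,0,8,0,-1,4,0,0,0,8,0,-1,6,0,0,0,8,0,-1,7,0,0,0,8,0,-1,7.5,0,0,0]'

```text
time: 5.97
position: [0.559, 0.1948, 0.1337]
tcp_rot: [-0.0, 0.283, 0.959, -0.0]
contact_force: [0.9, -1.1, -2.5]
gripper_width: 0.157
grip_force: 61.7
```

```bash
python3 go.py .559 .195 .1325 57.5
```

```text
t 5.97 pos [0.559  0.1948 0.1337] yaw 57.1 F [ 0.9 -1.1 -2.5] M [-0.01 -0.   -0.04] w 13.4 gf 61.7
shift mm [0.1 0.2 1.2] turn [-0.  -0.  -0.4]
```

play_rows --series '[8,0,0,0.5,0,0,0,8,0,0,1,0,0,0,8,0,0,1.4,0,0,0,8,0,0,1.7,0,0,0,8,0,0,1.7,0,0,0]'

```text
time: 6.38
position: [0.5591, 0.1948, 0.1326]
tcp_rot: [0.0, 0.284, 0.959, 0.0]
contact_force: [-0.7, -0.3, 3.6]
gripper_width: 0.151
grip_force: 62.4
```

```bash
python3 go.py .559 .195 .1325 57.5
```

```text
t 6.38 pos [0.5591 0.1948 0.1326] yaw 57.1 F [-0.7 -0.3  3.6] M [-0.1   0.38  0.04] w 12.9 gf 62.4
shift mm [0.2 0.1 0.1] turn [ 0.   0.  -0.4]
```

Seated: the force rose by about 7 N at the expected height. Turning clockwise, which is +wz in the tool frame.

play_rows --series '[8,0,0,0,0,0,4,8,0,0,0,0,0,9,8,0,0,0,0,0,14,8,0,0,0,0,0,19,8,0,0,0,0,0,24]'

```text
time: 6.8
position: [0.5594, 0.1954, 0.1325]
tcp_rot: [0.0, 0.478, 0.878, 0.001]
contact_force: [-0.6, 1.7, 0.7]
gripper_width: 0.15
grip_force: 62.3
```

```bash
python3 go.py .559 .195 .1325 -2.5
```

```text
t 6.8 pos [0.5594 0.1954 0.1325] yaw 32.8 F [-0.6  1.7  0.7] M [0.5  0.09 0.05] w 12.8 gf 62.3
shift mm [-0.2 -0.6  0. ] turn [ 0.1 -0.1 35.3]
```

play_rows --series '[8,0,0,0,0,0,5,8,0,0,0,0,0,10,8,0,0,0,0,0,15,8,0,0,0,0,0,20,8,0,0,0,0,0,25]'

```text
time: 7.22
position: [0.5596, 0.1953, 0.1326]
tcp_rot: [0.0, 0.657, 0.754, 0.001]
contact_force: [0.5, 1.6, 0.9]
gripper_width: 0.154
grip_force: 62.2
```

play_rows --series '[8,0,0,0,0,0,4,8,0,0,0,0,0,8,8,0,0,0,0,0,10.5,8,0,0,0,0,0,10.5,8,0,0,0,0,0,10.5]'

```text
time: 7.63
position: [0.5596, 0.1949, 0.1325]
tcp_rot: [0.0, 0.721, 0.692, 0.001]
contact_force: [0.8, -0.0, 2.2]
gripper_width: 0.155
grip_force: 62.4
```

```bash
python3 go.py .559 .195 .1325 -2.5
```

```text
t 7.63 pos [0.5596 0.1949 0.1325] yaw -2.3 F [ 0.8 -0.   2.2] M [ 0.08 -0.29 -0.  ] w 13.2 gf 62.4
shift mm [ 0.  -0.6  0. ] turn [ 0.1 -0.   0.2]
```

Turned 59.4°. Releasing, then up.

play_rows --series '[50,0,0,0,0,0,0,50,0,0,0,0,0,0,50,0,0,0,0,0,0,50,0,0,0,0,0,0,50,0,0,0,0,0,0]'

```text
time: 8.05
position: [0.5589, 0.1947, 0.132]
tcp_rot: [-0.0, 0.722, 0.692, -0.0]
contact_force: [0.6, -0.4, 0.4]
gripper_width: 0.583
grip_force: 0.0
```

play_rows --series '[50,0,0,-10,0,0,0,50,0,0,-30,0,0,0,50,0,0,-60,0,0,0,50,0,0,-95,0,0,0,50,0,0,-130,0,0,0]'

```text
time: 8.47
position: [0.5585, 0.1947, 0.2641]
tcp_rot: [-0.0, 0.722, 0.692, -0.0]
contact_force: [0.9, 0.4, 0.1]
gripper_width: 0.587
grip_force: 0.0
```

play_rows --series '[50,40,0,0,0,0,0,50,80,0,0,0,0,0,50,120,0,0,0,0,0,50,150,0,0,0,0,0,50,150,0,0,0,0,0]'

```text
time: 8.88
position: [0.5646, 0.3499, 0.2622]
tcp_rot: [-0.001, 0.72, 0.694, 0.001]
contact_force: [0.5, -1.0, 0.3]
gripper_width: 0.584
grip_force: 0.0
```

```bash
python3 go.py .559 .195 .2 -2.5; python3 -c "
from h import *
c=camera('side');a=cv2.resize(c['frame'][60:180,180:280],None,fx=4,fy=4)
t=camera('top');b=cv2.resize(t['frame'][150:270,80:180],None,fx=4,fy=4)
cv2.imwrite('pics/g3.png',np.clip(np.hstack([a,b])[:,:,::-1]*1.5,0,255).astype(np.uint8))"
```

```text
t 8.88 pos [0.5646 0.3499 0.2622] yaw -2.2 F [ 0.5 -1.   0.3] M [ 0.01 -0.03  0.02] w 49.8 gf 0.0
shift mm [-155.1    0.3   61.9] turn [ 0.  -0.1  0.3]
```

View pics/g3.png

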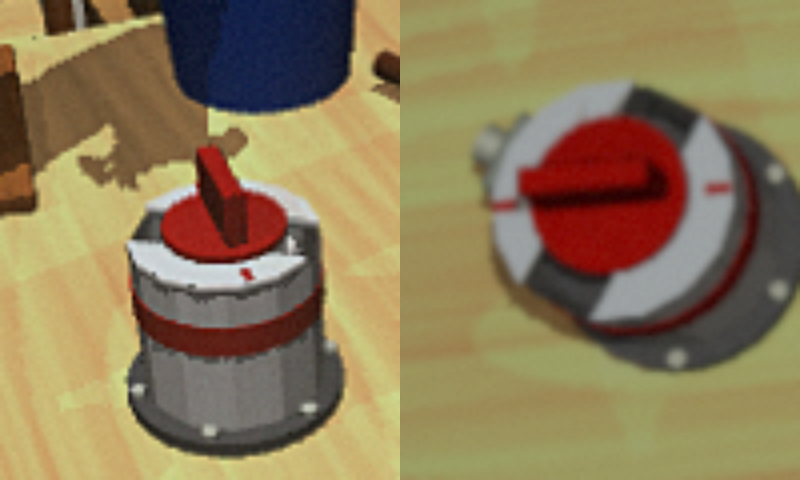

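The cap lies flat on the rim, with its handle (520–665, ~180) in line with the red marks at (503,205) and (718,188). The lugs are out of the slots and the arm is clear.

```bash
python3 -c "
from bench import hand_in; print(hand_in())"
```

```text
the job is handed in; nothing more can be done
None
```

The red cap is seated flat on the barrel's rim, turned about 59° clockwise so its handle lines up with the red marks, and released; the arm is clear, it took about 9 s, and the job is handed in (no verdict was returned).

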